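# Put the bottles back in the stepped block by height

## Task

Put the three bottles and the spice jar back in the stepped bottle block in order of height, one to a well: the tallest in the well of the highest step, the next in the next step down, and so on to the shortest in the lowest step. Each must stand upright on the bottom of its well and be let go. Knock nothing over, and leave the two wooden shakers where they stand.

Things in the scene. Friction and masses are not known exactly. Their poses are not given: they have to be found in the camera images.
- vinegar_bottle: the vinegar bottle: the tallest, clear glass with a long neck and a yellow cap; 60 mm in diameter, 245 mm tall, round, about 0.54 kg. Its solid outline tapers straight from 60 mm at mid-height to the cap: 28 mm across at the top, 35 mm at 25 mm below the top: grasp it there from above. Origin at the centre of its underside, z up along the bottle. Stands loose on the table at the start.
- sauce_bottle: the sauce bottle: second tallest, clear glass with a dark neck label and a red cap; 59 mm in diameter, 204 mm tall, round, 0.29 kg. Its solid outline tapers straight from 59 mm at mid-height to the cap: 28 mm across at the top, 36 mm at 25 mm below the top: grasp it there from above. Origin at the centre of its underside, z up along the bottle. Stands loose on the table at the start.
- chilli_bottle: the chilli sauce bottle: slimmer, third in height, with a dark red cap; 48 mm in diameter, 182 mm tall, round, 0.26 kg. Its solid outline tapers straight from 48 mm at mid-height to the cap: 22 mm across at the top, 29 mm at 25 mm below the top: grasp it there from above. Origin at the centre of its underside, z up along the bottle. Stands loose on the table at the start.
- spice_paprika: the spice jar: the shortest, a straight glass jar with a broad black lid; 41 mm in diameter, 105 mm tall, round, 0.11 kg. The lid is 41 mm across, the top 20 mm of its height: grasp it there from above. Origin at the centre of its underside, z up along the bottle. Stands loose on the table at the start.
- well_1: round well in the highest of the four steps of the fixed stepped wooden bottle block (314 x 116 mm on plan, steps in a straight row, any yaw). 72 mm bore, 3 mm chamfer at the mouth, 54 mm deep; step top 64 mm and well floor 10 mm above the table. Origin: centre of the well floor; x along the row to the high end, y across it, z up.
- well_2: round well in the second highest of the four steps of the fixed stepped wooden bottle block (314 x 116 mm on plan, steps in a straight row, any yaw). 70 mm bore, 3 mm chamfer at the mouth, 44 mm deep; step top 54 mm and well floor 10 mm above the table. Origin: centre of the well floor; x along the row to the high end, y across it, z up.
- well_3: round well in the third of the four steps of the fixed stepped wooden bottle block (314 x 116 mm on plan, steps in a straight row, any yaw). 60 mm bore, 3 mm chamfer at the mouth, 34 mm deep; step top 44 mm and well floor 10 mm above the table. Origin: centre of the well floor; x along the row to the high end, y across it, z up.
- well_4: round well in the lowest of the four steps of the fixed stepped wooden bottle block (314 x 116 mm on plan, steps in a straight row, any yaw). 53 mm bore, 3 mm chamfer at the mouth, 24 mm deep; step top 34 mm and well floor 10 mm above the table. Origin: centre of the well floor; x along the row to the high end, y across it, z up.
- salt_shaker: one of two alike turned olive-wood shakers that stand among the bottles; 44 mm in diameter, 95 mm tall, loose, stays where it is. Origin at the centre of its underside.
- pepper_shaker: the other of two alike turned olive-wood shakers that stand among the bottles; 44 mm in diameter, 95 mm tall, loose, stays where it is. Origin at the centre of its underside.
Things that resemble listed ones, but are neither listed nor needed, are in the scene too. Leave any blue look-alike of the chilli_bottle alone.

How it is judged:
At the end, for the whole second after the job is handed in: Vinegar bottle in the highest step's well, sauce bottle in the second, chilli bottle in the third, spice jar in the lowest: each within 12 mm of its well's centre in plan, its underside within 8 mm of the well's floor, within 0.15 rad of upright, and at rest (under 0.04 m/s) (horizontal distance between vinegar_bottle and well_1 below 0.012 m and z of vinegar_bottle in the frame of well_1 below 0.008 m and angle between each of vinegar_bottle, sauce_bottle, chilli_bottle, spice_paprika's own z axis and vertical below 0.15 rad and linear speed of each of vinegar_bottle, sauce_bottle, chilli_bottle, spice_paprika below 0.04 m/s and horizontal distance between sauce_bottle and well_2 below 0.012 m and z of sauce_bottle in the frame of well_2 below 0.008 m and horizontal distance between chilli_bottle and well_3 below 0.012 m and z of chilli_bottle in the frame of well_3 below 0.008 m and horizontal distance between spice_paprika and well_4 below 0.012 m and z of spice_paprika in the frame of well_4 below 0.008 m); the robot touches nothing.
It fails at once if a wooden shaker is moved more than 30 mm or tipped over (distance of any of salt_shaker, pepper_shaker from where it was at the start of the episode above 0.03 m or angle between any of salt_shaker, pepper_shaker's own z axis and vertical above 0.5 rad).
It fails at once if a bottle or the spice jar is knocked over (angle between any of vinegar_bottle, sauce_bottle, chilli_bottle, spice_paprika's own z axis and vertical above 0.8 rad).
It also fails if it takes over 128 s, if anything falls off the work surface, if the arm or the gripper's body presses on something with over 40 N, if the wrist force passes 120 N, or if a joint passes its speed limit or range.

## Robot

A 6-joint arm with a two-finger parallel gripper is mounted at the origin on a cart in front of the work surface, level with it; the furniture and walls round the work are solid. World frame = base frame: x ahead of the robot, y to its left, z up, the work surface at z = 0. Lengths are in m, angles in rad, forces in N, time in s.
With the tool pointing down it reaches from about 0.275 to 0.825 m from the base axis. Payload 4.9 kg.
Tool frame: the origin (TCP) lies midway between the tips of the shut fingers; the grasp point (between the pads) lies 19 mm behind it; z points along the fingers, y is the line along which they close (so a half turn about z gives the same grasp; the last joint's range is limited). The gripper opens to 85 mm and grips with 20 to 120 N. Pads are 22 mm wide; open, the fingers measure 114 mm over their backs; the gripper's body (76 mm by 85 mm) begins 54 mm behind the grasp point. The pads swing forward as they close: fully open they stand 13 mm farther back than shut.
Start: joints at [1.093, 0.326, -0.193, 1.052, 0, 1.437], TCP at [0.185, 0.518, 0.231] pointing down, gripper open.
Joint ranges: [-2.65, 2.65], [-0.97, 1.79], [-1.3, 1.35], [-1.93, 2.1], [-1.47, 1.37], [-3.14, 3.14]. Speed limits (rad/s): [2.57, 2.57, 3.14, 3.14, 3.14, 3.14].

## Interface

Orientations are given as a rotation vector (axis times angle).
In Python, from cell import state, vision, hand_in gives the robot as it stands. The module is installed in compiled form; this text tells all that it offers.
- The arm moves only by the tool arm_command, never from a script. Its argument "deltas" is text: rows parted by semicolons, each of 7 numbers parted by spaces: the finger opening in cm, from 0 to 8.54, then the shift along the tool's x, y, z in cm, then the turn, a rotation vector about the tool's x, y, z in rad. A call has 1 to 5 rows; each row shifts and turns the commanded pose from where the row before left it, along the tool's axes as they then stand; what a row does not reach is not made up. A row lasts 1/12 s, in which the tool goes at most 41.7 mm and 7.16 degrees, less where a joint would pass 70% of its speed; a pose out of reach is approached as far as the arm can. A call with a gripper value outside its range is refused whole. The fingers move at their own pace and stop on an object; "newtons" is the grip in N (left out, the last holds). Time passes only in rows, so rows that do not move let the fingers close. It gives the time, the measured TCP pose, the force, the opening and the grip force at its end, in the units of the state.
- state(): the state, without advancing time (a new reading comes with each control period).
- vision.camera(name): name is "side" or "top"; returns a dict with "image" (400x640x3 uint8, blue, green, red), "intrinsics" (3x3 intrinsics, pixels), "k1" (the pictures are not rectified: a ray, as slopes to the right and down, at radius r is drawn at 1 + k1 r^2 times it, then the intrinsics apply), "R" (3x3) and "t" (3): a world point X has camera coordinates R X + t. Camera axes: x right, y down, z forward; pixel columns grow to the right and rows downward; lengths in m; the calibration is good to about 2 mm. A picture is of the moment at which its call begins. There is no depth.
- hand_in(): hands the job in; it is judged then, once.
The state is a dict: "t": time; "joint_positions": joint angles; "qvel": joint speeds; "joint_torque": joint torques, N m; "tcp_pos": TCP position; "tool_rot": TCP orientation; "contact_force": force on the tool from outside, world axes, zero at the start; "ft_torque": the same for the moment, N m; "width": finger opening in m; "grip_force": force on a finger pad.
Only numpy, scipy, OpenCV 4.12 (cv2) and the standard library are available. Lean on these libraries where they do the work, as an engineer would, in place of code of your own. Each camera call takes 0.05 s, during which the arm holds its last target. There are 200 camera calls.

## Working session

There is one attempt and no reset: what is moved stays moved. The work goes in short steps, Python scripts to look and compute and a tool call to move; the robot and the scene stay as the last step left them, time stands still between calls to the robot, and variables do not carry over. Pictures are saved under pics/ and viewed, at most 14 in all, crops included, and the job is handed in when it is done.

Besides the shell and the picture viewer there is one more tool, called after "Call:" as a command line: name --argument value ..., lists and objects as JSON in quotes. arm_command: Moves the arm, as the interface text tells. Its arguments: {"type":"object","properties":{"deltas":{"type":"string"},"newtons":{"type":"number"}},"required":["deltas"]}

```bash
mkdir -p pics; cat > h.py <<'E'
import numpy as np, cv2
from cell import state, vision, hand_in
def snap(tag):
    out={}
    for n in("top","side"):
        c=vision.camera(n); cv2.imwrite(f"pics/{n}_{tag}.png",c["image"]); out[n]=c
    np.save(f"cams_{tag}.npy",out,allow_pickle=True); return out
def ray(c,u,v):
    K=np.array(c["intrinsics"]); R=np.array(c["R"]); t=np.array(c["t"]).ravel()
    d=np.array([(u-K[0,2])/K[0,0],(v-K[1,2])/K[1,1]]); s=d.copy()
    for _ in range(20): s=d/(1+c["k1"]*(s@s))
    w=R.T@np.r_[s,1]; return -R.T@t, w/np.linalg.norm(w)
def atz(c,u,v,z):
    o,w=ray(c,u,v); return o+w*(z-o[2])/w[2]
def proj(c,X):
    K=np.array(c["intrinsics"]); p=np.array(c["R"])@np.asarray(X,float)+np.array(c["t"]).ravel()
    s=p[:2]/p[2]; s=s*(1+c["k1"]*(s@s)); return K[:2,:2]@s+K[:2,2]
def tri(a,pa,b,pb):
    o1,w1=ray(a,*pa);o2,w2=ray(b,*pb)
    s=np.linalg.lstsq(np.c_[w1,-w2],o2-o1,rcond=None)[0]
    p,q=o1+s[0]*w1,o2+s[1]*w2; return (p+q)/2,np.linalg.norm(p-q)
E
python3 - <<'E'
from h import *
np.set_printoptions(precision=3,suppress=True)
o=snap("a")
for n,c in o.items(): print(n,c["intrinsics"],c["k1"],-np.array(c["R"]).T@np.array(c["t"]).ravel(), np.array(c["R"]))
s=state(); print({k:np.round(v,3) for k,v in s.items()})
E
```

```text
top [[456.994   0.    319.542]
 [  0.    456.994 200.182]
 [  0.      0.      1.   ]] 0.04494952406847427 [ 0.375 -0.027  1.429] [[-0.023 -0.999 -0.023]
 [-0.995  0.025 -0.099]
 [ 0.099  0.02  -0.995]]
side [[487.758   0.    312.807]
 [  0.    487.758 200.906]
 [  0.      0.      1.   ]] -0.038465457322582136 [0.88  1.076 0.574] [[-0.935  0.353 -0.02 ]
 [ 0.164  0.383 -0.909]
 [-0.313 -0.854 -0.417]]
{'t': np.float64(0.1), 'joint_positions': array([ 1.093,  0.327, -0.193,  1.052, -0.   ,  1.437]), 'qvel': array([ 0.001, -0.   ,  0.002, -0.   , -0.001,  0.002]), 'joint_torque': array([  0.001, -44.424,  26.304,   0.008,  -0.   ,   0.   ]), 'tcp_pos': array([0.185, 0.517, 0.231]), 'tool_rot': array([-0.537, -3.095,  0.002]), 'contact_force': array([ 0.725, -0.69 ,  0.404]), 'ft_torque': array([-0.019, -0.008,  0.012]), 'grip_force': np.float64(0.0), 'width': np.float64(0.085)}
```

View pics/top_a.png

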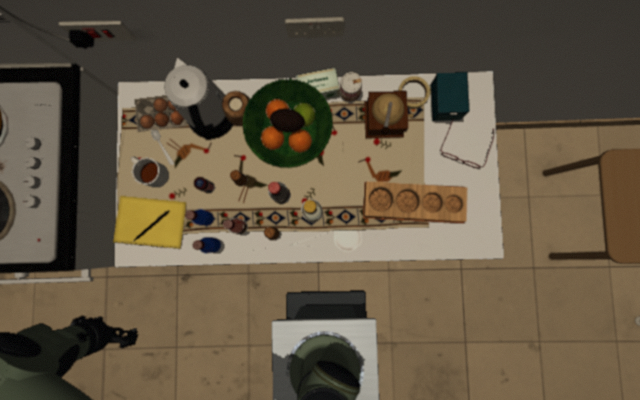

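View pics/side_a.png

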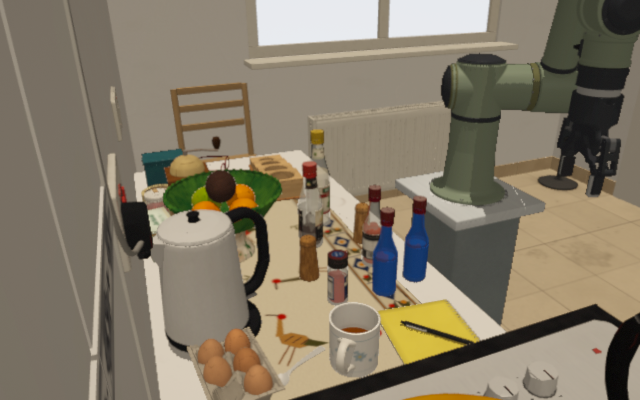

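The top view shows the block at (365–466, 182–220), the yellow cap at about (311,208), the red cap at (277,190), a dark red cap at about (236,226), the black lid at about (203,184) and the blue look-alikes at (203,217) and (209,245). I'll enlarge both views.

```bash
python3 - <<'E'
import cv2
a=cv2.imread("pics/top_a.png")[160:260,180:340]; cv2.imwrite("pics/t1.png",cv2.resize(a,None,fx=5,fy=5,interpolation=cv2.INTER_CUBIC))
a=cv2.imread("pics/side_a.png")[120:310,290:440]; cv2.imwrite("pics/s1.png",cv2.resize(a,None,fx=3,fy=3,interpolation=cv2.INTER_CUBIC))
a=cv2.imread("pics/top_a.png")[165:235,350:480]; cv2.imwrite("pics/t2.png",cv2.resize(a,None,fx=6,fy=6,interpolation=cv2.INTER_CUBIC))
E
```

```text
(no output)
```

View pics/t1.png

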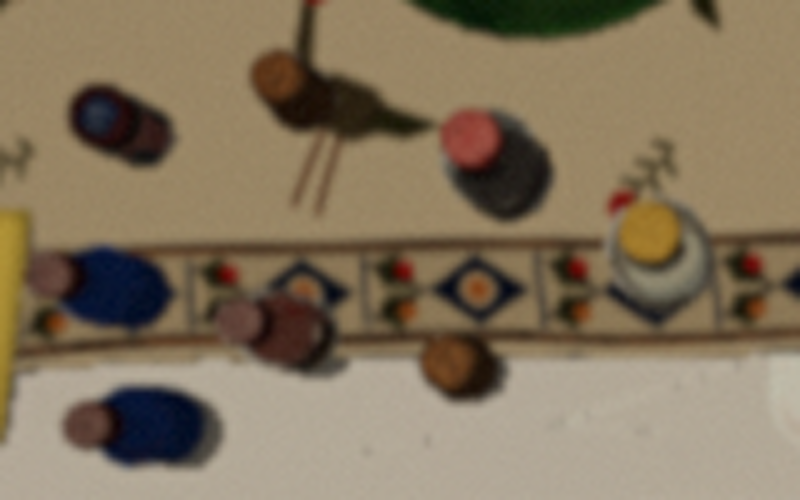

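View pics/s1.png

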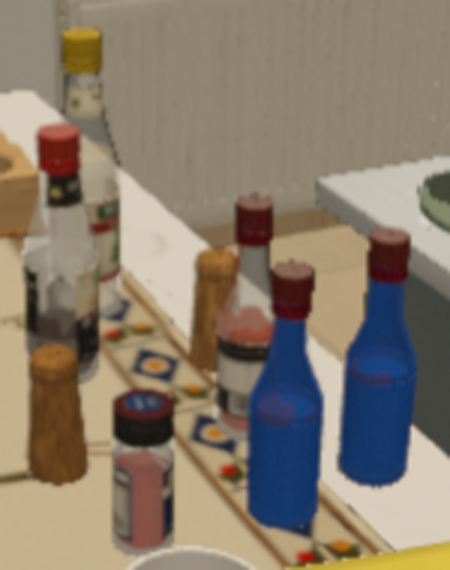

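View pics/t2.png

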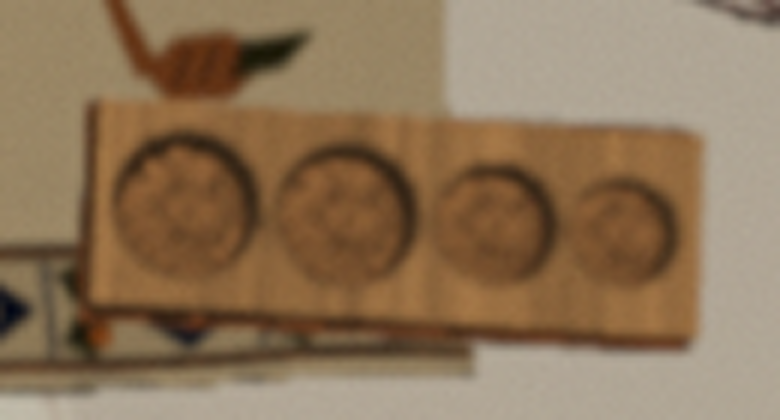

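The caps sit in the t1 crop at yellow (649,231), red (471,137), dark red on clear/pink chilli (240,321) and black lid (98,117). There are three dark-red-capped bottles: (240,321) with clear glass and a label, and (52,274) and (89,424), which are blue. The clear one is the chilli bottle; both blue ones are look-alikes, as the side crop confirms. Next I'll triangulate.

```bash
cat > m.py <<'E'
from h import *
np.set_printoptions(precision=4,suppress=True)
o=np.load("cams_a.npy",allow_pickle=True).item(); T,S=o["top"],o["side"]
ct=lambda x,y:((x+.5)/5-.5+180,(y+.5)/5-.5+160)
cs=lambda x,y:((x+.5)/3-.5+290,(y+.5)/3-.5+120)
cw=lambda x,y:((x+.5)/6-.5+350,(y+.5)/6-.5+165)
E
python3 - <<'E'
from m import *
for n,a,b,h in [("vin",(649,231),(82,37),.245),("sauce",(471,137),(59,133),.204),("chil",(240,321),(254,202),.182),("pap",(98,117),(143,403),.105),("sh1",(279,77),(55,357),.095),("sh2",(452,362),(217,256),.095),("bl1",(52,274),(293,273),.182),("bl2",(89,424),(389,238),.182)]:
    print(n,*tri(T,ct(*a),S,cs(*b)),"z=h:",atz(T,*ct(*a),h),atz(S,*cs(*b),h))
W=[]
for p,z in zip([(186,206),(346,216),(494,222),(624,232)],[.064,.054,.044,.034]):
    W.append(atz(T,*cw(*p),z)); print(W[-1],proj(S,W[-1]))
for p in [(97,100),(700,133),(690,340),(90,308)]: print(atz(T,*cw(*p),.034),atz(T,*cw(*p),.064))
a=S["image"][140:215,235:335]; cv2.imwrite("pics/s2.png",cv2.resize(a,None,fx=8,fy=8,interpolation=cv2.INTER_CUBIC))
E
```

```text
vin [0.4795 0.0243 0.2392] 5.116532270736759e-05 z=h: [0.4789 0.024  0.245 ] [0.4865 0.0426 0.245 ]
sauce [0.5363 0.1218 0.1995] 0.0005158020914551449 z=h: [0.536  0.1211 0.204 ] [0.5402 0.1334 0.204 ]
chil [0.4412 0.252  0.179 ] 0.0010238815023552222 z=h: [0.4406 0.2515 0.182 ] [0.445  0.2581 0.182 ]
pap [0.5671 0.352  0.103 ] 0.001185597239505321 z=h: [0.5663 0.3517 0.105 ] [0.5689 0.3548 0.105 ]
sh1 [0.5895 0.2491 0.0879] 0.001194034185459718 z=h: [0.5889 0.2475 0.095 ] [0.5932 0.2615 0.095 ]
sh2 [0.4179 0.1481 0.0889] 0.001089251051755651 z=h: [0.4182 0.147  0.095 ] [0.4233 0.16   0.095 ]
bl1 [0.4689 0.3565 0.1765] 0.0009756184109143518 z=h: [0.4689 0.3546 0.182 ] [0.4742 0.3667 0.182 ]
bl2 [0.3864 0.3355 0.1768] 0.0003595285097578979 z=h: [0.3866 0.3339 0.182 ] [0.3927 0.3452 0.182 ]
[ 0.5103 -0.1817  0.064 ] [282.2339 173.4092]
[ 0.5042 -0.2624  0.054 ] [276.3161 167.2695]
[ 0.5003 -0.3379  0.044 ] [270.7938 162.3353]
[ 0.4945 -0.4049  0.034 ] [266.9849 158.5419]
[ 0.5689 -0.1417  0.034 ] [ 0.5647 -0.1392  0.064 ]
[ 0.5439 -0.4454  0.034 ] [ 0.5403 -0.4364  0.064 ]
[ 0.4392 -0.4347  0.034 ] [ 0.4378 -0.426   0.064 ]
[ 0.4624 -0.1346  0.034 ] [ 0.4605 -0.1323  0.064 ]
```

View pics/s2.png

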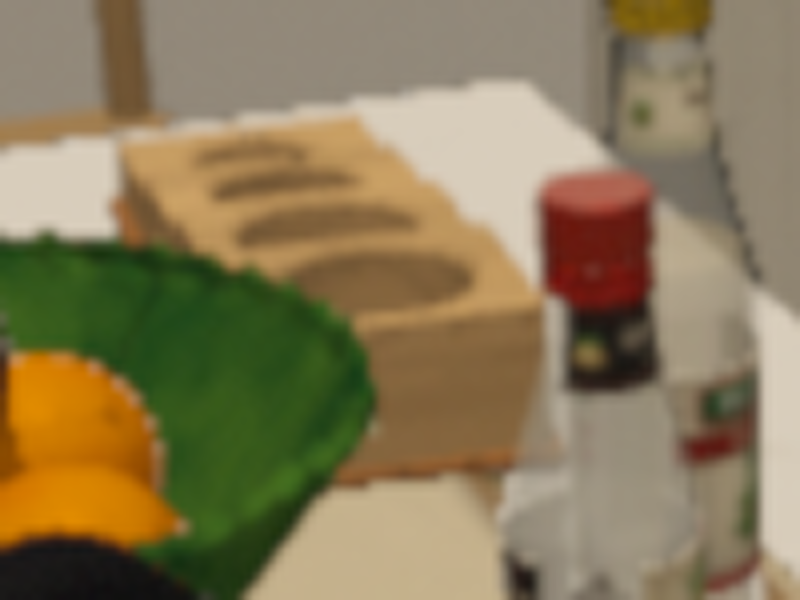

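The wells in the side crop are at (282.3,174.4), (275.6,167.3), (270.2,162.4) and (265.8,158.5). The predictions were (282.2,173.4), (276.3,167.3), (270.8,162.3) and (267.0,158.5), so the step heights are confirmed. Next I'll check the block's length for a scale error.

```bash
python3 - <<'E'
from m import *
im=cv2.cvtColor(T["image"],cv2.COLOR_BGR2HSV)[:,:,1].astype(np.float32)
im=T["image"].astype(np.float32); im=im[:,:,2]-im[:,:,0]
d=np.array([.0706,.9975,0]);n=np.array([.9975,-.0706,0])
c=np.array([.5103,-.1817,0])
def samp(P): 
    p=np.array([proj(T,X) for X in P],np.float32); return cv2.remap(im,p[:,:1],p[:,1:],cv2.INTER_LINEAR).ravel()
for off in(-.045,.045,.042,-.042):
    s=np.arange(.03,.065,.0005); f=samp([c+n*off+d*a+[0,0,.064] for a in s]); g=cv2.GaussianBlur(f[None],(0,0),2).ravel(); g=np.gradient(g); i=np.argmin(np.where(g<0,g,0)); 
    s2=np.arange(-.29,-.24,.0005); f2=samp([c+n*off+d*a+[0,0,.034] for a in s2]); g2=np.gradient(cv2.GaussianBlur(f2[None],(0,0),2).ravel()); j=np.argmax(g2)
    print(off,"high end",s[i],"low",s2[j],"len",s[i]-s2[j])
for k,(al,z) in enumerate(zip([0,-.081,-.1565,-.2237],[.064,.054,.044,.034])):
    s=np.arange(.03,.09,.0005);r=[]
    for sg in(1,-1):
        f=samp([c+d*al+n*sg*a+[0,0,z] for a in s]); r.append(s[np.argmin(np.gradient(cv2.GaussianBlur(f[None],(0,0),2).ravel()))])
    print(k,r)
E
```

```text
-0.045 high end 0.04600000000000001 low -0.26199999999999996 len 0.30799999999999994
0.045 high end 0.04450000000000001 low -0.26199999999999996 len 0.3065
0.042 high end 0.04550000000000001 low -0.26199999999999996 len 0.3075
-0.042 high end 0.04600000000000001 low -0.26199999999999996 len 0.30799999999999994
0 [np.float64(0.0315), np.float64(0.06150000000000003)]
1 [np.float64(0.05150000000000002), np.float64(0.05100000000000002)]
2 [np.float64(0.05250000000000002), np.float64(0.059000000000000025)]
3 [np.float64(0.05200000000000002), np.float64(0.058500000000000024)]
```

Call:
arm_command --deltas "8.5 0 0 -1.5 0 0 0.122; 8.5 0 0 -1.5 0 0 0.122; 8.5 0 0 -1.5 0 0 0.122; 8.5 0 0 -1.5 0 0 0.122; 8.5 0 0 -1.5 0 0 0.122" --newtons 50

```text
t: 0.52
tcp_pos: [0.1852, 0.5175, 0.3065]
tool_rot: [-1.451, -2.787, 0.002]
contact_force: [-0.0, -0.3, 0.3]
width: 0.0851
grip_force: 0.0
```

Call:
arm_command --deltas "8.5 0 0 0 0 0 0.122; 8.5 0 0 0 0 0 0.122; 8.5 0 0 0 0 0 0.122; 8.5 0 0 0 0 0 0.122; 8.5 0 0 0 0 0 0.122"

```text
t: 0.93
tcp_pos: [0.1852, 0.5176, 0.3059]
tool_rot: [2.22, 2.222, -0.001]
contact_force: [0.0, 0.3, 0.6]
width: 0.0851
grip_force: 0.0
```

Call:
arm_command --deltas "8.5 -3.29 1.96 0 0 0 0; 8.5 -3.29 1.96 0 0 0 0; 8.5 -3.29 1.96 0 0 0 0; 8.5 -3.29 1.96 0 0 0 0; 8.5 -3.29 1.96 0 0 0 0"

```text
t: 1.35
tcp_pos: [0.2847, 0.3524, 0.3059]
tool_rot: [2.213, 2.23, -0.001]
contact_force: [-0.2, 1.2, -0.1]
width: 0.0845
grip_force: 0.0
```

Call:
arm_command --deltas "8.5 -3.29 1.96 0 0 0 0; 8.5 -3.29 1.96 0 0 0 0; 8.5 -3.29 1.96 0 0 0 0; 8.5 -3.29 1.96 0 0 0 0; 8.5 -3.29 1.96 0 0 0 0"

```text
t: 1.77
tcp_pos: [0.384, 0.1884, 0.3062]
tool_rot: [-2.213, -2.229, 0.0]
contact_force: [0.2, -0.2, -0.2]
width: 0.0853
grip_force: 0.0
```

Call:
arm_command --deltas "8.5 -3.29 1.96 0 0 0 0; 8.5 -3.29 1.96 0 0 0 0; 8.5 -3.29 1.96 0 0 0 0; 8.5 -3.29 1.96 0 0 0 0; 8.5 -3.29 1.96 0 0 0 0"

```text
t: 2.18
tcp_pos: [0.4832, 0.0245, 0.306]
tool_rot: [-2.214, -2.228, 0.0]
contact_force: [0.9, 1.0, 0.7]
width: 0.0849
grip_force: 0.0
```

Call:
arm_command --deltas "8.5 0 0 0 0 0 0; 8.5 0 0 0 0 0 0"

```text
t: 2.35
tcp_pos: [0.4832, 0.0248, 0.3055]
tool_rot: [-2.217, -2.224, 0.001]
contact_force: [0.8, -0.0, 0.2]
width: 0.0853
grip_force: 0.0
```

```bash
python3 - <<'E'
from h import *
c=vision.camera("side"); p=state()["tcp_pos"]; print(p,proj(c,p))
u,v=proj(c,p).astype(int); print(u,v)
a=c["image"][v-60:v+60,u-60:u+60]; cv2.imwrite("pics/s3.png",cv2.resize(a,None,fx=5,fy=5,interpolation=cv2.INTER_CUBIC))
E
```

```text
[0.48242566 0.02602166 0.30565256] [315.61270148 104.72948659]
315 104
```

View pics/s3.png

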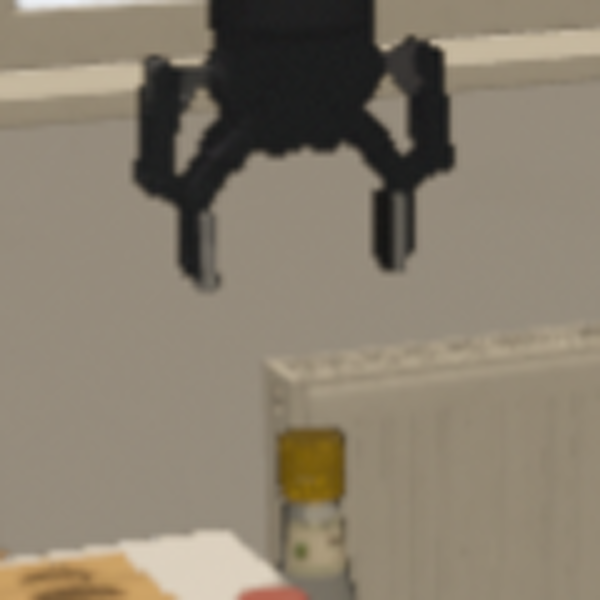

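The side view shows the open fingertips at about (315,99.6). The prediction is (315.6,104.7) minus the 13 mm setback, so they agree and the side calibration holds. The cap is about 3 mm toward −x, so I'll shift there and descend.

Call:
arm_command --deltas "8.5 0 -0.35 -1 0 0 0; 8.5 0 0 3 0 0 0; 8.5 0 0 3 0 0 0; 8.5 0 0 3 0 0 0; 8.5 0 0 2.75 0 0 0"

```text
t: 2.82
tcp_pos: [0.4784, 0.028, 0.1985]
tool_rot: [2.21, 2.232, 0.001]
contact_force: [0.6, 0.6, 0.6]
width: 0.0851
grip_force: 0.0
```

Call:
arm_command --deltas "2 0 0 0 0 0 0; 2 0 0 0 0 0 0; 2 0 0 0 0 0 0; 2 0 0 0 0 0 0; 2 0 0 0 0 0 0" --newtons 60

```text
t: 3.23
tcp_pos: [0.4809, 0.0265, 0.2016]
tool_rot: [2.211, 2.227, 0.004]
contact_force: [-2.2, 0.7, 6.2]
width: 0.0351
grip_force: 59.2
```

Call:
arm_command --deltas "2 0 0 0 0 0 0; 2 0 0 0 0 0 0; 2 0 0 0 0 0 0; 2 0 0 0 0 0 0; 2 0 0 0 0 0 0"

```text
t: 3.65
tcp_pos: [0.4808, 0.0264, 0.2016]
tool_rot: [2.211, 2.227, 0.004]
contact_force: [-1.1, -0.0, 7.0]
width: 0.0346
grip_force: 59.1
```

Call:
arm_command --deltas "2 0 0 -1.5 0 0 0; 2 0 0 -2.5 0 0 0; 2 0 0 -3 0 0 0; 2 0 0 -2.5 0 0 0; 2 0 0 -0.5 0 0 0"

```text
t: 4.07
tcp_pos: [0.4815, 0.0263, 0.3038]
tool_rot: [2.209, 2.225, 0.008]
contact_force: [1.1, -0.9, -4.5]
width: 0.0346
grip_force: 60.8
```

Call:
arm_command --deltas "2 -2 0.3 0 0 0 0; 2 -3 0.4 0 0 0 0; 2 -3 0.4 0 0 0 0; 2 -3 0.4 0 0 0 0; 2 -3 0.4 0 0 0 0"

```text
t: 4.48
tcp_pos: [0.4989, -0.1144, 0.298]
tool_rot: [-2.212, -2.229, 0.0]
contact_force: [0.5, 0.9, -4.7]
width: 0.0345
grip_force: 60.2
```

Call:
arm_command --deltas "2 -3 0.4 0 0 0 0; 2 -2 0.4 0 0 0 0; 2 -1.5 0.3 0 0 0 0; 2 0 0 0 0 0 0; 2 0 0 0 0 0 0"

```text
t: 4.9
tcp_pos: [0.5104, -0.1784, 0.298]
tool_rot: [-2.213, -2.227, -0.0]
contact_force: [0.7, 0.9, -5.2]
width: 0.0345
grip_force: 60.1
```

```bash
python3 - <<'E'
from h import *
P=np.mean([state()["tcp_pos"] for _ in range(5)],0)
c=vision.camera("side"); p=state()["tcp_pos"]; print(P,p,state()["tool_rot"],state()["contact_force"],proj(c,p))
a=c["image"][70:190,235:335]; cv2.imwrite("pics/s4.png",cv2.resize(a,None,fx=5,fy=5,interpolation=cv2.INTER_CUBIC))
E
```

```text
[ 0.51041782 -0.17839696  0.29797267] [ 0.51032121 -0.17751071  0.29814001] [-2.21200908e+00 -2.22783033e+00 -7.70862096e-04] [ 0.48586175  1.89612053 -4.35931065] [278.66161463  92.29280226]
```

View pics/s4.png

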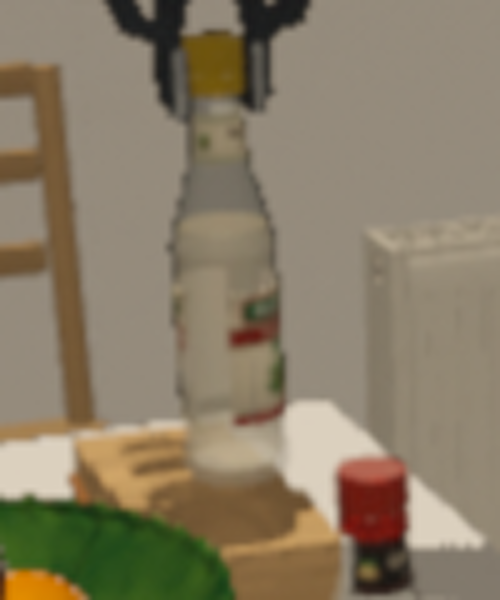

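The bottle hangs upright, with its underside centred at about (282,163.6), above well 1 at (282.3,174.4). I'll lower it.

Call:
arm_command --deltas "2 0 0 1.5 0 0 0; 2 0 0 2 0 0 0; 2 0 0 2 0 0 0; 2 0 0 1.5 0 0 0; 2 0 0 0.5 0 0 0"

```text
t: 5.37
tcp_pos: [0.509, -0.1759, 0.2213]
tool_rot: [-2.208, -2.228, 0.001]
contact_force: [-0.7, 0.0, -4.4]
width: 0.0342
grip_force: 60.1
```

Call:
arm_command --deltas "2 0 0 0.3 0 0 0; 2 0 0 0.3 0 0 0; 2 0 0 0.2 0 0 0; 2 0 0 0.1 0 0 0; 2 0 0 0 0 0 0"

```text
t: 5.78
tcp_pos: [0.5111, -0.1785, 0.2153]
tool_rot: [2.213, 2.229, 0.001]
contact_force: [-0.8, 0.0, -5.9]
width: 0.0351
grip_force: 60.1
```

Call:
arm_command --deltas "2 0 0 0.15 0 0 0; 2 0 0 0.15 0 0 0; 2 0 0 0 0 0 0"

```text
t: 6.03
tcp_pos: [0.5109, -0.1785, 0.2119]
tool_rot: [2.214, 2.229, 0.0]
contact_force: [0.7, 0.1, -5.0]
width: 0.0346
grip_force: 60.1
```

Call:
arm_command --deltas "2 0 0 0.15 0 0 0; 2 0 0 0 0 0 0"

```text
t: 6.2
tcp_pos: [0.5113, -0.1791, 0.2118]
tool_rot: [2.212, 2.227, 0.0]
contact_force: [-2.1, 0.9, 3.4]
width: 0.0346
grip_force: 61.6
```

Call:
arm_command --deltas "8.5 0 0 0 0 0 0; 8.5 0 0 0 0 0 0; 8.5 0 0 0 0 0 0; 8.5 0 0 0 0 0 0; 8.5 0 0 0 0 0 0"

```text
t: 6.62
tcp_pos: [0.5109, -0.1784, 0.2103]
tool_rot: [2.213, 2.229, 0.0]
contact_force: [0.4, -0.2, -0.9]
width: 0.085
grip_force: 0.0
```

Call:
arm_command --deltas "8.5 0 0 -1.5 0 0 0; 8.5 0 0 -2.5 0 0 0; 8.5 0 0 -3 0 0 0; 8.5 0 0 -2 0 0 0; 8.5 0 0 -1 0 0 0"

```text
t: 7.03
tcp_pos: [0.5119, -0.1789, 0.3133]
tool_rot: [2.211, 2.226, 0.002]
contact_force: [0.9, -0.8, 0.1]
width: 0.0849
grip_force: 0.0
```

Call:
arm_command --deltas "8.5 3 0.3 0 0 0 0; 8.5 3.7 0.3 0 0 0 0; 8.5 3.7 0.3 0 0 0 0; 8.5 3.7 0.3 0 0 0 0; 8.5 3.7 0.3 0 0 0 0"

```text
t: 7.45
tcp_pos: [0.5241, 0.0012, 0.3095]
tool_rot: [-2.214, -2.228, 0.001]
contact_force: [1.6, 0.0, -0.5]
width: 0.085
grip_force: 0.0
```

Call:
arm_command --deltas "8.5 3.7 0.3 0 0 0 0; 8.5 3.7 0.3 0 0 0 0; 8.5 3.7 0.3 0 0 0 0; 8.5 1.25 0.1 0 0 0 0; 8.5 0 0 0 0 0 0"

```text
t: 7.87
tcp_pos: [0.5332, 0.1261, 0.3094]
tool_rot: [-2.207, -2.234, 0.001]
contact_force: [1.0, 0.4, -1.0]
width: 0.0849
grip_force: 0.0
```

```bash
python3 - <<'E'
from h import *
o=snap("b"); c=o["side"]; p=state()["tcp_pos"]; print(p,proj(c,p),state()["contact_force"])
a=c["image"][70:230,235:365]; cv2.imwrite("pics/s5.png",cv2.resize(a,None,fx=3.7,fy=3.7,interpolation=cv2.INTER_CUBIC))
E
```

```text
[0.53336333 0.12313303 0.30958579] [309.53472803 115.16726537] [-1.10821586 -0.11757855 -0.58255933]
```

View pics/s5.png

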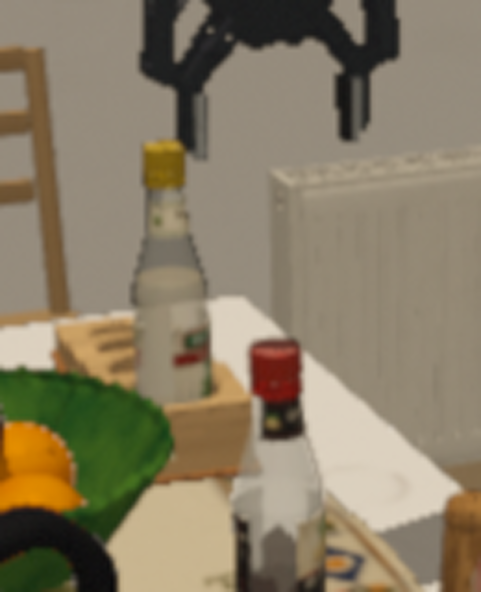

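The vinegar bottle stands upright in well 1. The red cap is at about u=309.3, directly under the finger midpoint (309.3). I'll descend.

Call:
arm_command --deltas "8.5 0 0.15 2.5 0 0 0; 8.5 0 0 3.5 0 0 0; 8.5 0 0 3.5 0 0 0; 8.5 0 0 3.5 0 0 0; 8.5 0 0 2.25 0 0 0"

```text
t: 8.38
tcp_pos: [0.5333, 0.121, 0.1544]
tool_rot: [-2.216, -2.225, 0.005]
contact_force: [-0.2, -0.3, -0.1]
width: 0.085
grip_force: 0.0
```

Call:
arm_command --deltas "2 0 0 0 0 0 0; 2 0 0 0 0 0 0; 2 0 0 0 0 0 0; 2 0 0 0 0 0 0; 2 0 0 0 0 0 0"

```text
t: 8.8
tcp_pos: [0.537, 0.1231, 0.1604]
tool_rot: [2.212, 2.227, 0.005]
contact_force: [-0.6, -1.1, 6.5]
width: 0.0361
grip_force: 59.7
```

Call:
arm_command --deltas "2 0 0 0 0 0 0; 2 0 0 0 0 0 0; 2 0 0 0 0 0 0"

```text
t: 9.05
tcp_pos: [0.5368, 0.1232, 0.1604]
tool_rot: [2.211, 2.227, 0.005]
contact_force: [-1.3, -1.2, 6.8]
width: 0.0365
grip_force: 59.8
```

Call:
arm_command --deltas "2 0 0 -1.5 0 0 0; 2 0 0 -2.5 0 0 0; 2 0 0 -3 0 0 0; 2 0 0 -2.5 0 0 0; 2 0 0 -0.5 0 0 0"

```text
t: 9.47
tcp_pos: [0.5377, 0.1236, 0.2633]
tool_rot: [2.21, 2.225, 0.01]
contact_force: [1.5, 0.7, -2.4]
width: 0.0358
grip_force: 60.2
```

Call:
arm_command --deltas "2 -2.54 -1.69 0 0 0 0; 2 -2.54 -1.69 0 0 0 0; 2 -2.54 -1.69 0 0 0 0; 2 -2.54 -1.69 0 0 0 0; 2 -2.54 -1.69 0 0 0 0"

```text
t: 9.88
tcp_pos: [0.4504, -0.0051, 0.2575]
tool_rot: [2.213, 2.23, -0.0]
contact_force: [0.5, 0.3, -2.0]
width: 0.0359
grip_force: 60.2
```

Call:
arm_command --deltas "2 -2.54 -1.69 0 0 0 0; 2 -2.54 -1.69 0 0 0 0; 2 -2.54 -1.69 0 0 0 0; 2 -3 0 0 0 0 0; 2 -3 0 0 0 0 0"

```text
t: 10.3
tcp_pos: [0.4006, -0.1417, 0.2578]
tool_rot: [2.213, 2.229, 0.0]
contact_force: [1.2, -0.8, -2.0]
width: 0.0362
grip_force: 60.3
```

Call:
arm_command --deltas "2 -3 0 0 0 0 0; 2 -3 0 0 0 0 0; 2 -3 0 0 0 0 0; 2 -3.1 0 0 0 0 0; 2 0 1.5 0 0 0 0"

```text
t: 10.72
tcp_pos: [0.4161, -0.2673, 0.2575]
tool_rot: [2.22, 2.22, -0.006]
contact_force: [0.7, -1.1, -1.6]
width: 0.0358
grip_force: 60.2
```

Call:
arm_command --deltas "2 0 3 0 0 0 0; 2 0 3 0 0 0 0; 2 0 2 0 0 0 0; 2 0 0.9 0 0 0 0; 2 0 0 0 0 0 0"

```text
t: 11.13
tcp_pos: [0.5079, -0.2609, 0.257]
tool_rot: [-2.212, -2.231, -0.0]
contact_force: [0.1, -0.1, -2.1]
width: 0.0359
grip_force: 60.3
```

Call:
arm_command --deltas "2 0 0 0 0 0 0"

```text
t: 11.22
tcp_pos: [0.5059, -0.2608, 0.2571]
tool_rot: [-2.212, -2.229, 0.001]
contact_force: [-0.3, -0.0, -2.7]
width: 0.0362
grip_force: 60.3
```

Call:
arm_command --deltas "2 0 0 1.5 0 0 0; 2 0 0 2 0 0 0; 2 0 0 2 0 0 0; 2 0 0 1.5 0 0 0; 2 0 0 0.7 0 0 0"

```text
t: 11.63
tcp_pos: [0.504, -0.2603, 0.1788]
tool_rot: [-2.212, -2.225, 0.002]
contact_force: [-0.5, 0.9, -2.6]
width: 0.0361
grip_force: 60.3
```

Call:
arm_command --deltas "2 0 0 0.4 0 0 0; 2 0 0 0.3 0 0 0; 2 0 0 0.15 0 0 0; 2 0 0 0 0 0 0"

```text
t: 11.97
tcp_pos: [0.5068, -0.2614, 0.1729]
tool_rot: [2.213, 2.228, 0.0]
contact_force: [-0.5, 0.2, -1.9]
width: 0.036
grip_force: 60.3
```

Call:
arm_command --deltas "2 0 0 0.15 0 0 0; 2 0 0 0 0 0 0"

```text
t: 12.13
tcp_pos: [0.5069, -0.2613, 0.1712]
tool_rot: [2.213, 2.229, 0.0]
contact_force: [-0.2, -0.1, -2.1]
width: 0.0357
grip_force: 60.3
```

Call:
arm_command --deltas "2 0 0 0.15 0 0 0; 2 0 0 0 0 0 0; 8.5 0 0 0 0 0 0; 8.5 0 0 0 0 0 0; 8.5 0 0 0 0 0 0"

```text
t: 12.55
tcp_pos: [0.5068, -0.2612, 0.1694]
tool_rot: [2.213, 2.229, 0.0]
contact_force: [-0.0, -0.2, 0.6]
width: 0.0713
grip_force: 0.0
```

Call:
arm_command --deltas "8.5 0 0 0 0 0 0; 8.5 0 0 0 0 0 0"

```text
t: 12.72
tcp_pos: [0.5067, -0.2611, 0.1692]
tool_rot: [-2.214, -2.229, -0.0]
contact_force: [-0.6, -0.5, -0.4]
width: 0.0849
grip_force: 0.0
```

Call:
arm_command --deltas "8.5 0 0 -1.5 0 0 0; 8.5 0 0 -3 0 0 0; 8.5 0 0 -3.5 0 0 0; 8.5 0 0 -3 0 0 0; 8.5 0 0 -2 0 0 0"

```text
t: 13.13
tcp_pos: [0.5074, -0.2616, 0.3026]
tool_rot: [2.211, 2.227, 0.001]
contact_force: [0.3, -0.8, 0.2]
width: 0.0855
grip_force: 0.0
```

Call:
arm_command --deltas "8.5 3.67 -0.47 0 0 0 0; 8.5 3.67 -0.47 0 0 0 0; 8.5 3.67 -0.47 0 0 0 0; 8.5 3.67 -0.47 0 0 0 0; 8.5 3.67 -0.47 0 0 0 0"

```text
t: 13.55
tcp_pos: [0.4813, -0.0763, 0.2993]
tool_rot: [2.214, 2.228, 0.0]
contact_force: [0.9, -0.1, -0.2]
width: 0.0851
grip_force: 0.0
```

Call:
arm_command --deltas "8.5 3.67 -0.47 0 0 0 0; 8.5 3.67 -0.47 0 0 0 0; 8.5 3.67 -0.47 0 0 0 0; 8.5 3.67 -0.47 0 0 0 0; 8.5 3.67 -0.47 0 0 0 0"

```text
t: 13.97
tcp_pos: [0.4565, 0.1072, 0.2994]
tool_rot: [2.214, 2.229, 0.001]
contact_force: [1.1, 0.9, 1.0]
width: 0.0851
grip_force: 0.0
```

Call:
arm_command --deltas "8.5 3.67 -0.47 0 0 0 0; 8.5 3.67 -0.47 0 0 0 0; 8.5 3.67 -0.47 0 0 0 0; 8.5 3.67 -0.47 0 0 0 0; 8.5 0 0 0 0 0 0"

```text
t: 14.38
tcp_pos: [0.436, 0.2575, 0.2992]
tool_rot: [-2.204, -2.236, -0.003]
contact_force: [0.0, -0.1, 0.3]
width: 0.0848
grip_force: 0.0
```

```bash
python3 - <<'E'
from h import *
o=snap("c"); c=o["side"]; p=state()["tcp_pos"]; print(p,proj(c,p),proj(c,[p[0],p[1],.182]),state()["tool_rot"])
a=c["image"][90:260,235:440]; cv2.imwrite("pics/s6.png",cv2.resize(a,None,fx=3.5,fy=3.5,interpolation=cv2.INTER_CUBIC))
E
```

```text
[0.4366825  0.25330751 0.29903948] [378.88682617 130.54819391] [376.88684806 185.53275844] [ 2.20985154e+00  2.23273999e+00 -9.57377080e-04]
```

View pics/s6.png

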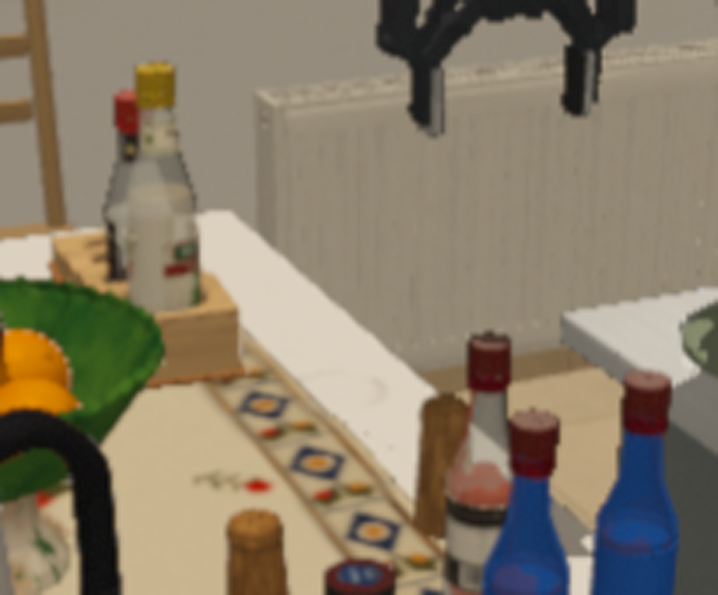

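Both the red- and yellow-capped bottles stand upright in the block. The chilli cap is at (375,187), 2 px left of the TCP's vertical, so I'll shift +4 mm in x and grasp.

Call:
arm_command --deltas "8.5 0 0.4 2.5 0 0 0; 8.5 0 0 3.7 0 0 0; 8.5 0 0 3.7 0 0 0; 8.5 0 0 3.7 0 0 0; 8.5 0 0 2.6 0 0 0"

```text
t: 14.9
tcp_pos: [0.4402, 0.2501, 0.1345]
tool_rot: [-2.216, -2.226, 0.004]
contact_force: [-0.2, 0.1, -0.7]
width: 0.0851
grip_force: 0.0
```

Call:
arm_command --deltas "1.5 0 0 0 0 0 0; 1.5 0 0 0 0 0 0; 1.5 0 0 0 0 0 0; 1.5 0 0 0 0 0 0; 1.5 0 0 0 0 0 0"

```text
t: 15.32
tcp_pos: [0.443, 0.2528, 0.1399]
tool_rot: [2.213, 2.228, 0.007]
contact_force: [-1.5, 0.6, 6.1]
width: 0.0291
grip_force: 58.6
```

Call:
arm_command --deltas "1.5 0 0 0 0 0 0; 1.5 0 0 0 0 0 0; 1.5 0 0 0 0 0 0"

```text
t: 15.57
tcp_pos: [0.4428, 0.253, 0.1399]
tool_rot: [2.212, 2.228, 0.007]
contact_force: [-1.6, -1.0, 6.0]
width: 0.029
grip_force: 58.5
```

Call:
arm_command --deltas "1.5 0 0 -1.5 0 0 0; 1.5 0 0 -3 0 0 0; 1.5 0 0 -3.5 0 0 0; 1.5 0 0 -3 0 0 0; 1.5 0 0 -2 0 0 0"

```text
t: 15.98
tcp_pos: [0.4424, 0.2527, 0.2717]
tool_rot: [2.212, 2.228, 0.008]
contact_force: [0.7, 0.2, -2.8]
width: 0.0286
grip_force: 59.5
```

Call:
arm_command --deltas "1.5 -3.13 -0.41 0 0 0 0; 1.5 -3.13 -0.41 0 0 0 0; 1.5 -3.13 -0.41 0 0 0 0; 1.5 -3.13 -0.41 0 0 0 0; 1.5 -3.13 -0.41 0 0 0 0"

```text
t: 16.4
tcp_pos: [0.4216, 0.0944, 0.2684]
tool_rot: [2.212, 2.229, 0.002]
contact_force: [-0.4, 0.0, -2.9]
width: 0.0285
grip_force: 59.0
```

Call:
arm_command --deltas "1.5 -3.13 -0.41 0 0 0 0; 1.5 -3.13 -0.41 0 0 0 0; 1.5 -3.13 -0.41 0 0 0 0; 1.5 -3.13 -0.41 0 0 0 0; 1.5 -3.13 -0.41 0 0 0 0"

```text
t: 16.82
tcp_pos: [0.4022, -0.0625, 0.2685]
tool_rot: [2.212, 2.228, 0.002]
contact_force: [0.8, 0.2, -2.6]
width: 0.0286
grip_force: 59.0
```

Call:
arm_command --deltas "1.5 -3.1 0 0 0 0 0; 1.5 -3.1 0 0 0 0 0; 1.5 -3.1 0 0 0 0 0; 1.5 -3.1 0 0 0 0 0; 1.5 -3.1 0 0 0 0 0"

```text
t: 17.23
tcp_pos: [0.4033, -0.2178, 0.2685]
tool_rot: [2.213, 2.228, 0.0]
contact_force: [0.5, -0.0, -3.0]
width: 0.0287
grip_force: 59.0
```

Call:
arm_command --deltas "1.5 -3.1 0 0 0 0 0; 1.5 -3.1 0 0 0 0 0; 1.5 -3.1 0 0 0 0 0; 1.5 -3 0 0 0 0 0; 1.5 0 1.5 0 0 0 0"

```text
t: 17.65
tcp_pos: [0.4177, -0.3449, 0.2683]
tool_rot: [2.219, 2.22, -0.006]
contact_force: [0.8, -1.4, -2.9]
width: 0.0286
grip_force: 59.1
```

Call:
arm_command --deltas "1.5 0 3 0 0 0 0; 1.5 0 3 0 0 0 0; 1.5 0 1.5 0 0 0 0; 1.5 0 0.9 0 0 0 0; 1.5 0 0 0 0 0 0"

```text
t: 18.07
tcp_pos: [0.5048, -0.3382, 0.2676]
tool_rot: [2.211, 2.23, 0.0]
contact_force: [-0.9, -0.1, -3.0]
width: 0.0287
grip_force: 59.4
```

Call:
arm_command --deltas "1.5 0 0 0 0 0 0; 1.5 0 0 0 0 0 0"

```text
t: 18.23
tcp_pos: [0.5023, -0.3382, 0.2676]
tool_rot: [-2.214, -2.228, 0.001]
contact_force: [-0.8, -0.8, -2.9]
width: 0.029
grip_force: 59.4
```

```bash
python3 - <<'E'
from h import *
o=snap("d"); c=o["top"]; p=state()["tcp_pos"]; print(p,state()["tool_rot"])
a=c["image"][150:240,350:480]; b=o["side"]["image"][80:180,240:340]
cv2.imwrite("pics/s7.png",np.hstack([cv2.resize(a,(390,400),interpolation=cv2.INTER_CUBIC),cv2.resize(b,(400,400),interpolation=cv2.INTER_CUBIC)]))
E
```

```text
[ 0.50235214 -0.33839038  0.26763892] [-2.21446969e+00 -2.22816591e+00  4.73379818e-04]
```

View pics/s7.png

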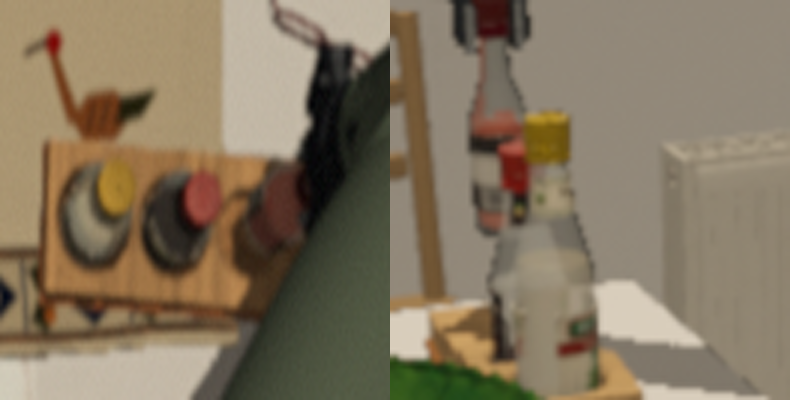

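The chilli bottle hangs upright over well 3, and the first two stand centred in their wells. I'll lower it.

Call:
arm_command --deltas "1.5 0 -0.15 1.5 0 0 0; 1.5 0 0 2.5 0 0 0; 1.5 0 0 2.5 0 0 0; 1.5 0 0 2 0 0 0; 1.5 0 0 1.5 0 0 0"

```text
t: 18.75
tcp_pos: [0.5003, -0.3379, 0.1656]
tool_rot: [-2.213, -2.227, 0.001]
contact_force: [-0.3, 1.1, -3.5]
width: 0.0289
grip_force: 59.4
```

Call:
arm_command --deltas "1.5 0 0 0.7 0 0 0; 1.5 0 0 0.5 0 0 0; 1.5 0 0 0.3 0 0 0; 1.5 0 0 0 0 0 0; 1.5 0 0 0 0 0 0"

```text
t: 19.17
tcp_pos: [0.5023, -0.3388, 0.1533]
tool_rot: [2.213, 2.228, 0.0]
contact_force: [-0.5, -0.0, -3.1]
width: 0.0288
grip_force: 59.4
```

Call:
arm_command --deltas "1.5 0 0 0.15 0 0 0; 1.5 0 0 0 0 0 0"

```text
t: 19.33
tcp_pos: [0.5022, -0.3387, 0.1514]
tool_rot: [2.213, 2.228, 0.0]
contact_force: [-0.0, 0.8, -2.9]
width: 0.0285
grip_force: 59.4
```

Call:
arm_command --deltas "1.5 0 0 0.15 0 0 0; 1.5 0 0 0 0 0 0; 8.5 0 0 0 0 0 0; 8.5 0 0 0 0 0 0; 8.5 0 0 0 0 0 0"

```text
t: 19.75
tcp_pos: [0.5021, -0.3385, 0.1496]
tool_rot: [2.213, 2.229, 0.0]
contact_force: [0.4, 0.2, -0.6]
width: 0.064
grip_force: 0.0
```

Call:
arm_command --deltas "8.5 0 0 0 0 0 0; 8.5 0 0 0 0 0 0"

```text
t: 19.92
tcp_pos: [0.5019, -0.3384, 0.1493]
tool_rot: [2.214, 2.229, 0.0]
contact_force: [1.1, -0.0, -0.3]
width: 0.0847
grip_force: 0.0
```

Call:
arm_command --deltas "8.5 0 0 -2 0 0 0; 8.5 0 0 -3.5 0 0 0; 8.5 0 0 -4 0 0 0; 8.5 0 0 -4 0 0 0; 8.5 0 0 -2 0 0 0"

```text
t: 20.33
tcp_pos: [0.503, -0.3393, 0.3096]
tool_rot: [2.209, 2.225, 0.001]
contact_force: [1.0, -0.7, 0.5]
width: 0.0845
grip_force: 0.0
```

```bash
python3 - <<'E'
from m import *
for p in [(212,128),(225,135),(205,140)]:
  print([atz(T,*p,z).round(3) for z in (.05,.12,.2)])
print([ (y,*[atz(S,u,v,y).round(3)]) for u,v in [(268,255),(258,288),(240,212)] for y in (.05,.12,.2)])
a=T["image"][60:200,160:350]; b=S["image"][180:340,180:360]
cv2.imwrite("pics/k.png",np.hstack([cv2.resize(a,(400,295),interpolation=cv2.INTER_CUBIC),cv2.resize(b,(332,295),interpolation=cv2.INTER_CUBIC)]))
E
```

```text
[array([0.744, 0.328, 0.05 ]), array([0.726, 0.31 , 0.12 ]), array([0.704, 0.289, 0.2  ])]
[array([0.721, 0.288, 0.05 ]), array([0.704, 0.272, 0.12 ]), array([0.684, 0.254, 0.2  ])]
[array([0.707, 0.35 , 0.05 ]), array([0.69 , 0.331, 0.12 ]), array([0.671, 0.309, 0.2  ])]
[(0.05, array([0.667, 0.218, 0.05 ])), (0.12, array([0.696, 0.333, 0.12 ])), (0.2, array([0.728, 0.464, 0.2  ])), (0.05, array([0.718, 0.327, 0.05 ])), (0.12, array([0.739, 0.427, 0.12 ])), (0.2, array([0.764, 0.541, 0.2  ])), (0.05, array([ 0.675, -0.008,  0.05 ])), (0.12, array([0.702, 0.137, 0.12 ])), (0.2, array([0.734, 0.302, 0.2  ]))]
```

View pics/k.png

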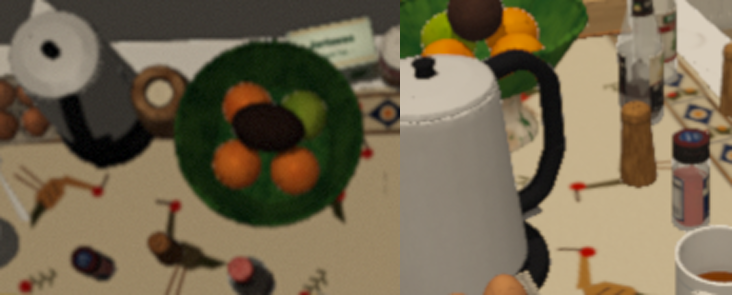

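The kettle handle is at x ≥ 0.67, which clears the jar grasp at x ≈ 0.567. I'll go to the jar.

Call:
arm_command --deltas "8.5 3.84 0 0 0 0 0; 8.5 3.84 0 0 0 0 0; 8.5 3.84 0 0 0 0 0; 8.5 3.84 0 0 0 0 0; 8.5 3.84 0 0 0 0 0"

```text
t: 20.75
tcp_pos: [0.5002, -0.1448, 0.3044]
tool_rot: [2.214, 2.228, 0.0]
contact_force: [0.4, -0.7, -0.3]
width: 0.0855
grip_force: 0.0
```

Call:
arm_command --deltas "8.5 3.84 0 0 0 0 0; 8.5 3.84 0 0 0 0 0; 8.5 3.84 0 0 0 0 0; 8.5 3.84 0 0 0 0 0; 8.5 3.84 0 0 0 0 0"

```text
t: 21.17
tcp_pos: [0.4988, 0.0474, 0.3046]
tool_rot: [2.214, 2.229, 0.001]
contact_force: [1.4, -0.0, -0.1]
width: 0.0848
grip_force: 0.0
```

Call:
arm_command --deltas "8.5 3.84 0 0 0 0 0; 8.5 3.84 0 0 0 0 0; 8.5 3.84 0 0 0 0 0; 8.5 3.84 0 0 0 0 0; 8.5 3.84 0 0 0 0 0"

```text
t: 21.58
tcp_pos: [0.4975, 0.2396, 0.3045]
tool_rot: [2.213, 2.229, 0.001]
contact_force: [0.9, 1.3, -0.1]
width: 0.0849
grip_force: 0.0
```

Call:
arm_command --deltas "8.5 3.84 0 0 0 0 0; 8.5 3.84 0 0 0 0 0; 8.5 3.84 0 0 0 0 0; 8.5 0 3.3 0 0 0 0; 8.5 0 3.3 0 0 0 0"

```text
t: 22.0
tcp_pos: [0.5618, 0.3569, 0.3047]
tool_rot: [-2.206, -2.237, -0.001]
contact_force: [1.6, -0.7, 0.5]
width: 0.0848
grip_force: 0.0
```

Call:
arm_command --deltas "8.5 0 0 0 0 0 0; 8.5 0 0 0 0 0 0; 8.5 0 0 0 0 0 0"

```text
t: 22.25
tcp_pos: [0.5627, 0.353, 0.3037]
tool_rot: [-2.214, -2.228, 0.002]
contact_force: [-0.0, -0.6, 0.1]
width: 0.0853
grip_force: 0.0
```

Call:
arm_command --deltas "6.8 0 0.5 2 0 0 0; 6.8 0 0 4 0 0 0; 6.8 0 0 4 0 0 0; 6.8 0 0 3 0 0 0; 6.8 0 0 1 0 0 0"

```text
t: 22.67
tcp_pos: [0.5642, 0.3516, 0.1597]
tool_rot: [-2.212, -2.227, 0.011]
contact_force: [0.1, -0.2, 0.8]
width: 0.0681
grip_force: 0.0
```

Call:
arm_command --deltas "6.8 0 0 0 0 0 0; 6.8 0 0 0 0 0 0"

```text
t: 22.83
tcp_pos: [0.5681, 0.3535, 0.1659]
tool_rot: [2.213, 2.229, 0.002]
contact_force: [-0.1, -0.1, 0.6]
width: 0.068
grip_force: 0.0
```

```bash
python3 - <<'E'
from h import *
c=vision.camera("side"); p=state()["tcp_pos"]; print(p,proj(c,p),proj(c,[p[0],p[1],.105]))
a=c["image"][150:310,290:440]; cv2.imwrite("pics/s8.png",cv2.resize(a,None,fx=3.7,fy=3.7,interpolation=cv2.INTER_CUBIC))
E
```

```text
[0.56906516 0.35393307 0.1670928 ] [337.11393619 224.20323926] [337.09174579 253.79424324]
```

View pics/s8.png

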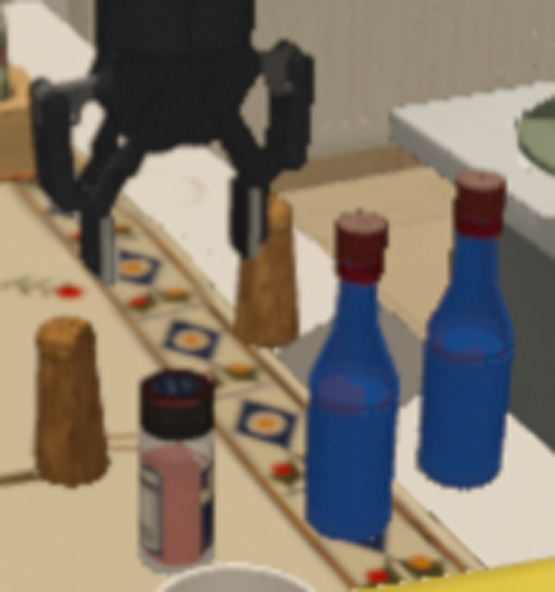

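The lid top is at (337.6,254), and the TCP's vertical projects to (337.1,253.8), so they're aligned. I'll descend and grasp.

Call:
arm_command --deltas "6.8 0 0 2 0 0 0; 6.8 0 0 3 0 0 0; 6.8 0 0 2.5 0 0 0; 6.8 0 0 1.5 0 0 0; 6.8 0 0 0.3 0 0 0"

```text
t: 23.3
tcp_pos: [0.5678, 0.3532, 0.0708]
tool_rot: [-2.213, -2.229, 0.001]
contact_force: [-0.0, -1.0, 0.3]
width: 0.0682
grip_force: 0.0
```

Call:
arm_command --deltas "3 0 0 0 0 0 0; 3 0 0 0 0 0 0; 3 0 0 0 0 0 0; 3 0 0 0 0 0 0; 3 0 0 0 0 0 0" --newtons 40

```text
t: 23.72
tcp_pos: [0.5696, 0.3542, 0.0741]
tool_rot: [2.213, 2.228, 0.007]
contact_force: [-1.8, -0.4, 7.7]
width: 0.0401
grip_force: 40.2
```

Call:
arm_command --deltas "3 0 0 0 0 0 0; 3 0 0 0 0 0 0; 3 0 0 0 0 0 0"

```text
t: 23.97
tcp_pos: [0.5696, 0.3542, 0.0741]
tool_rot: [2.213, 2.228, 0.007]
contact_force: [-1.0, -0.2, 6.9]
width: 0.0399
grip_force: 40.2
```

Call:
arm_command --deltas "3 0 0 -1.5 0 0 0; 3 0 0 -4 0 0 0; 3 0 0 -4 0 0 0; 3 0 0 -4 0 0 0; 3 0 0 -2.5 0 0 0"

```text
t: 24.38
tcp_pos: [0.5695, 0.354, 0.2371]
tool_rot: [2.212, 2.228, 0.01]
contact_force: [0.4, 0.4, 0.2]
width: 0.04
grip_force: 40.4
```

Call:
arm_command --deltas "3 0 0 -2 0 0 0; 3 0 0 -3 0 0 0; 3 0 0 0 0 0 0; 3 0 0 0 0 0 0"

```text
t: 24.72
tcp_pos: [0.5693, 0.3539, 0.2843]
tool_rot: [2.212, 2.228, 0.009]
contact_force: [0.3, 0.1, -1.6]
width: 0.0396
grip_force: 40.4
```

Call:
arm_command --deltas "3 -3.22 -1.54 0 0 0 0; 3 -3.22 -1.54 0 0 0 0; 3 -3.22 -1.54 0 0 0 0; 3 -3.22 -1.54 0 0 0 0; 3 -3.22 -1.54 0 0 0 0"

```text
t: 25.13
tcp_pos: [0.4904, 0.1903, 0.2799]
tool_rot: [-2.213, -2.229, 0.003]
contact_force: [0.1, -0.2, -0.7]
width: 0.0396
grip_force: 40.4
```

Call:
arm_command --deltas "3 -3.22 -1.54 0 0 0 0; 3 -3.22 -1.54 0 0 0 0; 3 -3.22 -1.54 0 0 0 0; 3 -3.22 -1.54 0 0 0 0; 3 -3.22 -1.54 0 0 0 0"

```text
t: 25.55
tcp_pos: [0.4145, 0.0291, 0.2802]
tool_rot: [-2.212, -2.229, 0.002]
contact_force: [0.7, -0.2, -1.4]
width: 0.0396
grip_force: 40.4
```

Call:
arm_command --deltas "3 -3.22 -1.54 0 0 0 0; 3 -3.69 0 0 0 0 0; 3 -3.69 0 0 0 0 0; 3 -3.69 0 0 0 0 0; 3 -3.69 0 0 0 0 0"

```text
t: 25.97
tcp_pos: [0.4011, -0.151, 0.2805]
tool_rot: [-2.213, -2.228, 0.0]
contact_force: [1.2, 0.4, -0.7]
width: 0.0397
grip_force: 40.5
```

Call:
arm_command --deltas "3 -3.69 0 0 0 0 0; 3 -3.69 0 0 0 0 0; 3 -3.69 0 0 0 0 0; 3 -3.69 0 0 0 0 0; 3 -3.69 0 0 0 0 0"

```text
t: 26.38
tcp_pos: [0.4025, -0.3355, 0.2801]
tool_rot: [-2.213, -2.228, -0.0]
contact_force: [1.1, 1.4, -0.5]
width: 0.0398
grip_force: 40.5
```

Call:
arm_command --deltas "3 -3.69 0 0 0 0 0; 3 -3.69 0 0 0 0 0; 3 0 2 0 0 0 0; 3 0 3 0 0 0 0; 3 0 3 0 0 0 0"

```text
t: 26.8
tcp_pos: [0.4835, -0.4082, 0.2797]
tool_rot: [-2.216, -2.224, -0.0]
contact_force: [-0.9, -1.2, -0.3]
width: 0.0396
grip_force: 40.6
```

Call:
arm_command --deltas "3 0 1.7 0 0 0 0; 3 0 0 2 0 0 0; 3 0 0 3 0 0 0; 3 0 0 3 0 0 0; 3 0 0 2 0 0 0"

```text
t: 27.22
tcp_pos: [0.4996, -0.4056, 0.177]
tool_rot: [-2.21, -2.226, 0.0]
contact_force: [0.0, 0.9, -1.4]
width: 0.0397
grip_force: 40.7
```

Call:
arm_command --deltas "3 0 0 0 0 0 0; 3 0 0 0 0 0 0; 3 0 0 0 0 0 0"

```text
t: 27.47
tcp_pos: [0.5013, -0.4077, 0.1822]
tool_rot: [2.213, 2.228, -0.0]
contact_force: [-0.0, -0.7, -0.9]
width: 0.0398
grip_force: 40.7
```

```bash
python3 - <<'E'
from h import *
o=snap("e"); c=o["top"]; p=state()["tcp_pos"]; print(p,state()["tool_rot"])
a=c["image"][150:240,380:480]; b=o["side"]["image"][100:180,240:320]
cv2.imwrite("pics/s9.png",np.hstack([cv2.resize(a,(400,360),interpolation=cv2.INTER_CUBIC),cv2.resize(b,(360,360),interpolation=cv2.INTER_CUBIC)]))
E
```

```text
[ 0.50178656 -0.40820523  0.18323931] [ 2.21143344e+00  2.22682247e+00 -7.71765750e-05]
```

View pics/s9.png

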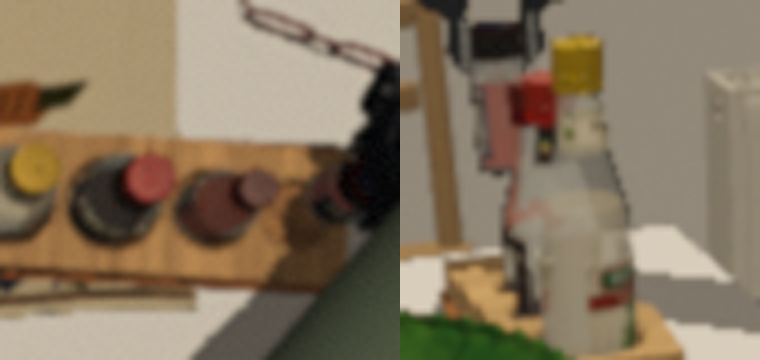

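The jar hangs upright by well 4, but measured x is 5 mm too far and y 2 mm off. I'll correct both, then lower it while watching the force.

Call:
arm_command --deltas "3 0.2 -0.55 0 0 0 0; 3 0 0 2 0 0 0; 3 0 0 2.5 0 0 0; 3 0 0 1.5 0 0 0; 3 0 0 0.5 0 0 0"

```text
t: 27.98
tcp_pos: [0.4941, -0.4043, 0.1146]
tool_rot: [-2.212, -2.227, 0.0]
contact_force: [-0.5, 1.6, -1.1]
width: 0.0396
grip_force: 40.7
```

Call:
arm_command --deltas "3 0 0 0 0 0 0; 3 0 0 0 0 0 0; 3 0 0 0 0 0 0"

```text
t: 28.23
tcp_pos: [0.4962, -0.4062, 0.118]
tool_rot: [2.212, 2.227, -0.0]
contact_force: [0.6, -0.1, -0.0]
width: 0.0398
grip_force: 40.7
```

Call:
arm_command --deltas "3 0 0 0.6 0 0 0; 3 0 0 0.6 0 0 0; 3 0 0 0.6 0 0 0; 3 0 0 0 0 0 0"

```text
t: 28.57
tcp_pos: [0.4947, -0.4045, 0.0967]
tool_rot: [-2.212, -2.228, -0.0]
contact_force: [0.4, 0.0, -1.0]
width: 0.0399
grip_force: 40.7
```

Call:
arm_command --deltas "3 0 0 0.5 0 0 0; 3 0 0 0.5 0 0 0; 3 0 0 0.2 0 0 0; 3 0 0 0 0 0 0; 3 0 0 0 0 0 0"

```text
t: 28.98
tcp_pos: [0.4954, -0.4052, 0.0861]
tool_rot: [-2.213, -2.229, -0.0]
contact_force: [-0.7, 0.4, -1.1]
width: 0.04
grip_force: 40.7
```

No contact with the wall, and it is about 2 mm above the floor. I'll lower it the rest of the way, release and retreat.

Call:
arm_command --deltas "3 0 0 0.15 0 0 0; 3 0 0 0 0 0 0; 3 0 0 0.1 0 0 0; 3 0 0 0 0 0 0"

```text
t: 29.32
tcp_pos: [0.4956, -0.4056, 0.0842]
tool_rot: [2.213, 2.229, -0.0]
contact_force: [-0.4, -0.0, 0.7]
width: 0.0403
grip_force: 40.8
```

Call:
arm_command --deltas "7.5 0 0 0 0 0 0; 7.5 0 0 0 0 0 0; 7.5 0 0 0 0 0 0; 7.5 0 0 0 0 0 0; 7.5 0 0 0 0 0 0"

```text
t: 29.73
tcp_pos: [0.4955, -0.4053, 0.0838]
tool_rot: [2.214, 2.229, 0.0]
contact_force: [0.9, 0.3, 0.2]
width: 0.075
grip_force: 0.0
```

Call:
arm_command --deltas "7.5 0 0 -1 0 0 0; 7.5 0 0 -2.5 0 0 0; 7.5 0 0 -3.5 0 0 0; 7.5 0 0 -3.5 0 0 0; 7.5 0 0 -3.5 0 0 0"

```text
t: 30.15
tcp_pos: [0.4952, -0.4051, 0.226]
tool_rot: [2.214, 2.229, -0.0]
contact_force: [0.7, -0.4, -1.0]
width: 0.075
grip_force: 0.0
```

Call:
arm_command --deltas "7.5 0 0 -3 0 0 0; 7.5 0 0 -3 0 0 0; 7.5 0 -3.5 0 0 0 0; 7.5 0 -3.5 0 0 0 0; 7.5 0 -3.5 0 0 0 0"

```text
t: 30.57
tcp_pos: [0.3899, -0.4061, 0.2852]
tool_rot: [2.21, 2.229, -0.001]
contact_force: [-0.6, -0.5, -0.1]
width: 0.0749
grip_force: 0.0
```

Call:
arm_command --deltas "7.5 0 -1.5 0 0 0 0; 7.5 0 0 0 0 0 0; 7.5 0 0 0 0 0 0"

```text
t: 30.82
tcp_pos: [0.3752, -0.4065, 0.285]
tool_rot: [2.214, 2.226, 0.0]
contact_force: [0.3, -0.3, 0.2]
width: 0.0748
grip_force: 0.0
```

```bash
python3 - <<'E'
from m import *
o=snap("f"); c=o["top"]
# cap-top centroids (colour / darkness) around predicted places
for n,z,w in [("vin",.255,(.5103,-.181)),("sau",.214,(.5045,-.263)),("chi",.192,(.499,-.339)),("pap",.115,(.4943,-.4066))]:
    u,v=proj(c,[*w,z]).round().astype(int); P=c["image"][v-7:v+8,u-7:u+8].astype(float)
    B,G,R=P[...,0],P[...,1],P[...,2]
    s={"vin":G-B>60,"sau":R-G>70,"chi":(R-G>15)&(R>80),"pap":P.mean(2)<60}[n]
    y,x=np.nonzero(s); print(n,(u,v),len(x),(atz(c,u-7+x.mean(),v-7+y.mean(),z)[:2]-w) if len(x) else None)
print(state()["tcp_pos"],state()["contact_force"])
E
```

```text
vin (np.int64(389), np.int64(191)) 106 [-0.0002  0.0004]
sau (np.int64(418), np.int64(195)) 66 [0.002  0.0024]
chi (np.int64(445), np.int64(197)) 147 [ 0.0044 -0.0029]
pap (np.int64(462), np.int64(201)) 166 [-0.0029  0.003 ]
[ 0.3763 -0.4064  0.2843] [0.0035 0.0275 0.353 ]
```

```bash
python3 -c "from cell import hand_in; print(hand_in())"
```

```text
the job is handed in; nothing more can be done
None
```

The three bottles and the spice jar are in their wells in order of height and released; the job was handed in at about 31 s of the 128 s, and the final camera check put each cap or lid within about 5 mm of its well centre.

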